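# Change from the lens case to the prism box

## Task

We are done with the trial lenses and want the prisms next: gently lower the open lid of the wide lens case until it is fully shut, then lift the sprung lid of the narrower, taller prism box and hold it open at about 50 degrees from shut, so that I can take the prisms out. Finish while the gripper is still holding that lid still at that angle, since it snaps shut when let go; leave everything else on the table where it is.

Things in the scene. Friction and masses are not known exactly. Their poses are not given: they have to be found in the camera images.
- lens_case: The lens case: the wider and lower of two plain grey hinged cases, 200 mm deep (x) x 260 mm wide (y) x 56 mm high without its lid, with three rows of round trial lenses in it; fixed to the table. Its lid stands open at the start. Its origin is the centre of its underside; x points from its front edge (robot's side) to its hinge edge, y along the hinge, z up.
- prism_box: The prism box: the narrower and taller of the two plain grey hinged cases, 160 mm deep (x) x 170 mm wide (y) x 75 mm high without its lid; fixed to the table. Its lid is shut at the start. It may stand left or right of the lens case. Its origin is the centre of its underside; x points from its front edge (robot's side) to its hinge edge, y along the hinge, z up.
- lens_lid (a joint): Angle of the lens case's lid in rad: 0 shut, growing as it opens, 1.7 at most. The lid (200 x 260 mm, 0.25 to 0.42 kg) is hinged on the far edge of its case and has a stiff hinge (0.5 N m friction): it stays where it is left; closing it takes up to about 4 N at the knob.
- lens_lid_knob (a point): Centre of the black ball knob (ball 26 mm in diameter, on a 10 mm thick steel stem square to the lid) on the outer face of the lens case's lid. It lies 170 mm from the hinge line measured along the lid, 36 mm above the lid's outer face, midway across the width: with the lid at angle a it is 170*cos(a) - 42*sin(a) mm from the hinge line towards the front of the case and 170*sin(a) + 42*cos(a) mm above it. The lid's front edge is 30 mm beyond the knob, its plate is 6 mm thick.
- lens_lid_hinge (a point): Middle of the hinge line of the lens case's lid: 100 mm behind the case's centre, 56.5 mm above the table. The line runs along the case's y axis.
- prism_lid (a joint): Angle of the prism box's lid in rad: 0 shut, growing as it opens, 1.7 at most; 50 degrees is 0.873. The lid (160 x 170 mm, 0.18 to 0.33 kg) is hinged on the far edge of its box; a light spring (0.12 N m shut, 0.3 N m at 50 degrees) and its weight pull it shut, about 2 to 4 N at the knob, so it snaps shut when let go.
- prism_lid_knob (a point): Centre of the black ball knob (ball 26 mm in diameter, on a 10 mm thick steel stem square to the lid) on the outer face of the prism box's lid. It lies 130 mm from the hinge line measured along the lid, 36 mm above the lid's outer face, midway across the width: with the lid at angle a it is 130*cos(a) - 42*sin(a) mm from the hinge line towards the front of the case and 130*sin(a) + 42*cos(a) mm above it. The lid's front edge is 30 mm beyond the knob, its plate is 6 mm thick.
- prism_lid_hinge (a point): Middle of the hinge line of the prism box's lid: 80 mm behind the box's centre, 75.5 mm above the table. The line runs along the box's y axis.
- cap_big: Bystander: black round eyepiece cap, 60 mm across, 40 mm high; origin under its centre.
- dropper: Bystander: small white dropper bottle, 28 mm across, 65 mm high; origin under its centre.
- occluder: Bystander: flat black eye occluder paddle lying down, 187 mm long, 64 mm wide, 5 mm thick (x axis along the handle towards the disc, origin in the handle).
- pill_box: Bystander: small clear and white plastic box, 60 x 44 x 24 mm high; origin under its centre.
- cap_small: Bystander: small black round cap, 48 mm across, 28 mm high; origin under its centre.
There are look-alikes about, which are no part of the job. Leave any pink look-alike of the prism_box alone.

How it is judged (in metres and radians):
On the way, in this order (a step that is already met when the one before it is completed fails the run):
1. the lens case's lid is lowered fully shut (value of joint lens_lid below 0.04 rad and value of joint prism_lid below 0.3 rad), for 0.2 s.
2. the prism box's lid is held open by the gripper at about 50 degrees (value of joint lens_lid below 0.04 rad and value of joint prism_lid between 0.733 and 1.013 rad and contact force between the fingers and prism_lid above 0.5 N), for 0.2 s.
At the end, for the whole second after the job is handed in: The lens lid is shut (under 0.04 rad); the prism lid is at 50 degrees, give or take 8 degrees (0.733 to 1.013 rad), still (under 0.1 rad/s), with the fingers pressing on it with more than 0.5 N; all loose bystanders are where they were (nothing else can carry the lid) (all of step 2 and velocity of joint prism_lid between -0.1 and 0.1 rad/s); the arm keeps its last pose, push and grip.
It fails at once if the lens lid is slammed (closes faster than 2.5 rad/s) (velocity of joint lens_lid below -2.5 rad/s).
It fails at once if a loose bystander is moved by more than 30 mm (distance of any of cap_big, dropper, occluder, pill_box, cap_small from where it was at the start of the episode above 0.03 m).
It also fails if it takes over 53 s, if anything falls off the work surface, if the arm or the gripper's body presses on something with over 40 N, if the wrist force passes 120 N, or if a joint passes its speed limit or range.

## Robot

A 6-joint arm with a two-finger parallel gripper is mounted at the origin on the work surface. World frame = base frame: x ahead of the robot, y to its left, z up, the work surface at z = 0. Lengths are in mm, angles in rad, forces in N, time in s.
With the tool pointing down it reaches from about 275 to 1000 mm from the base axis. Payload 8.4 kg.
Tool frame: the origin (TCP) lies midway between the tips of the shut fingers; the grasp point (between the pads) lies 19 mm behind it; z points along the fingers, y is the line along which they close (so a half turn about z gives the same grasp; the last joint's range is limited). The gripper opens to 85 mm and grips with 20 to 120 N. Pads are 22 mm wide; open, the fingers measure 114 mm over their backs; the gripper's body (76 mm by 85 mm) begins 54 mm behind the grasp point. The pads swing forward as they close: fully open they stand 13 mm farther back than shut.
Start: joints at [-1.182, 0.353, 1.633, -0, 1.155, -0.002], TCP at [238.079, -577.881, 191.381] pointing down, gripper open.
Joint ranges: [-2.63, 2.63], [-0.92, 2.1], [0.06, 2.66], [-1.3, 4.44], [0, 2.69], [-3.02, 3.02]. Speed limits (rad/s): [2.22, 2.22, 2.79, 3.14, 3.14, 3.14].

## Interface

Orientations are given as [roll, pitch, yaw] about the fixed x, y, z axes, in that order (R = Rz(yaw) Ry(pitch) Rx(roll)).
In Python, from rig import r, imaging gives the robot as it stands. The module is installed in compiled form; this text tells all that it offers.
- The arm moves only by the tool arm_command, never from a script. Its argument "deltas" is a list of rows, each an object of numbers: "hand": the finger opening in mm, from 0 to 85.4; "tx", "ty", "tz": the shift along the tool's x, y, z in mm; "wx", "wy", "wz": the turn, a rotation vector about the tool's x, y, z in rad. A call has 1 to 8 rows; each row shifts and turns the commanded pose from where the row before left it, along the tool's axes as they then stand; what a row does not reach is not made up. A row lasts 1/8 s, in which the tool goes at most 62.5 mm and 10.7 degrees, less where a joint would pass 70% of its speed; a pose out of reach is approached as far as the arm can. A call with a gripper value outside its range is refused whole. The fingers move at their own pace and stop on an object; "squeeze" is the grip in N (left out, the last holds). Time passes only in rows, so rows that do not move let the fingers close. It gives the time, the measured TCP pose, the force, the opening and the grip force at its end, in the units of the state.
- r.sense(): the state, without advancing time (a new reading comes with each control period).
- imaging.grab_frame(name): name is "scene" or "side" or "wrist"; returns a dict with "image" (480x640x3 uint8, red, green, blue), "mtx" (3x3 intrinsics, pixels), "D" ([k1, k2, p1, p2, k3] as OpenCV has them; the pictures are not rectified), "world_to_cam" (4x4, takes a point from world to camera coordinates). Camera axes: x right, y up, looking along -z (the intrinsics and any distortion apply to the point x, -y, -z); pixel columns grow to the right and rows downward; lengths in mm; the calibration is good to about 2 mm. A picture is of the moment at which its call begins. There is no depth.
- r.sign_off(): hands the job in; it is judged then, once.
The state is a dict: "clock": time; "qpos": joint angles; "qvel": joint speeds; "joint_efforts": joint torques, N m; "eef_pos": TCP position; "tcp_rot": TCP orientation; "contact_force": force on the tool from outside, world axes, zero at the start; "wrist_torque": the same for the moment, N m; "opening": opening from 0.0 (shut) to 1.0 (fully open); "grasp_force": force on a finger pad.
Only numpy, scipy, OpenCV 4.12 (cv2) and the standard library are available. Lean on these libraries where they do the work, as an engineer would, in place of code of your own. Each camera call takes 0.05 s, during which the arm holds its last target. There are 200 camera calls.

## Working session

There is one attempt and no reset: what is moved stays moved. The work goes in short steps, Python scripts to look and compute and a tool call to move; the robot and the scene stay as the last step left them, time stands still between calls to the robot, and variables do not carry over. Pictures are saved under pics/ and viewed, at most 10 in all, crops included, and the job is handed in when it is done.

Besides the shell and the picture viewer there is one more tool, called after ">>>" as name([rows], argument=value, ...), one row to a line, values as JSON. arm_command: Moves the arm, as the interface text tells. Its arguments: {"type":"object","properties":{"deltas":{"type":"array"},"squeeze":{"type":"number"}},"required":["deltas"]}

```bash
mkdir -p pics; python3 - <<'E'
from rig import r, imaging
import cv2, pickle
F={}
for n in ("scene","side"):
    f=imaging.grab_frame(n);F[n]=f
    cv2.imwrite(f"pics/{n}0.png",f["image"][:,:,::-1])
    print(n,f["mtx"],f["D"],f["world_to_cam"])
pickle.dump(F,open("f0.pkl","wb"))
print(r.sense())
E
```

```text
scene [[522.18416903   0.         312.96015887]
 [  0.         522.18416903 237.88639938]
 [  0.           0.           1.        ]] [0.0314227 0.        0.        0.        0.       ] [[ 7.57188143e-01  6.53048588e-01 -1.39161053e-02 -2.87635810e+02]
 [-5.15398057e-01  6.10404019e-01  6.01474669e-01  2.79302731e+02]
 [ 4.01286630e-01 -4.48257154e-01  7.98770658e-01 -1.66574622e+03]
 [ 0.00000000e+00  0.00000000e+00  0.00000000e+00  1.00000000e+00]]
side [[621.11810693   0.         326.32631209]
 [  0.         621.11810693 244.00939818]
 [  0.           0.           1.        ]] [-0.19679053  0.          0.          0.          0.        ] [[-7.59488070e-01 -6.50357528e-01  1.45930250e-02  2.96802805e+02]
 [ 3.95594357e-01 -4.43934744e-01  8.04006870e-01 -3.46311654e+02]
 [-5.16413570e-01  6.16406545e-01  5.94440911e-01 -1.20597133e+03]
 [ 0.00000000e+00  0.00000000e+00  0.00000000e+00  1.00000000e+00]]
{'clock': 0.1, 'qpos': array([-1.18239874e+00,  3.53579627e-01,  1.63408460e+00, -7.05984130e-06,
        1.15521626e+00, -2.43665345e-03]), 'qvel': array([-3.25121348e-04,  6.39545626e-05, -2.22577671e-03, -3.27746891e-04,
        3.33661282e-04, -8.34561953e-04]), 'joint_efforts': array([ 1.95599347e-05, -6.06353474e+01, -3.42821145e+01,  8.82933568e-05,
        4.00182485e-03, -3.65136896e-05]), 'eef_pos': array([ 237.8873822 , -577.41731582,  190.72570649]), 'tcp_rot': array([-3.14030480e+00,  3.31721634e-06,  3.90837095e-01]), 'contact_force': array([-0.01414094, -0.57072934, -0.15215814]), 'wrist_torque': array([ 0.0417476 , -0.02238764, -0.02979556]), 'grasp_force': 0.0, 'opening': 1.0016805790004044}
```

View pics/scene0.png

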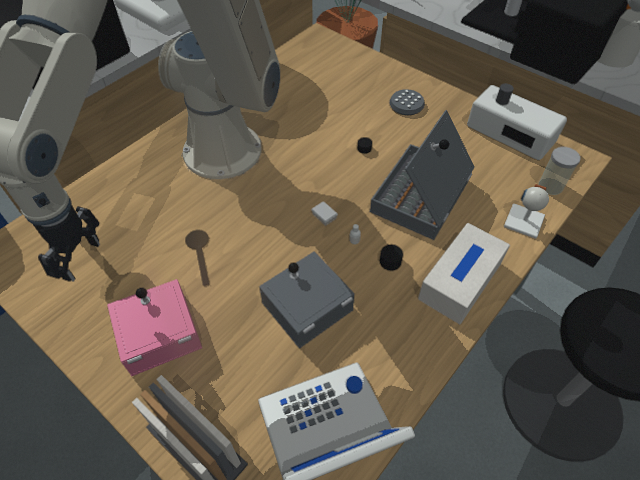

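View pics/side0.png

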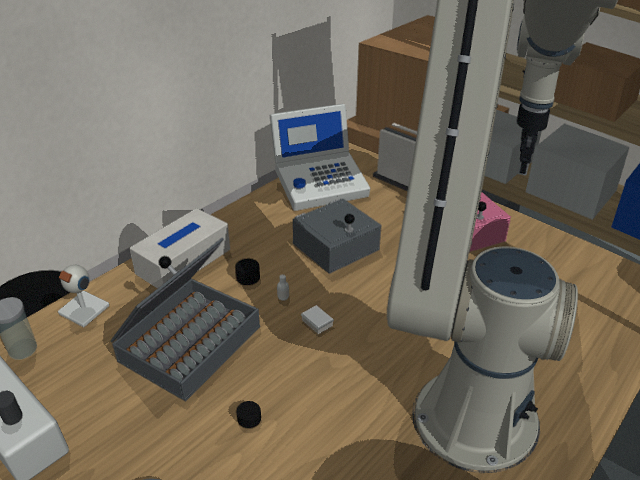

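The scene view shows the prism box with its knob at (293,268) and the lens case with its lid knob at (444,145). In the side view the knobs are at (349,219) and (165,262). The pink box is a look-alike. I'll triangulate the knobs and zoom in on the corners.

```bash
cat > h.py <<'E'
import numpy as np, cv2
def ray(f,uv):
    p=cv2.undistortPoints(np.array([[uv]],float),f["mtx"],np.array(f["D"]))[0,0]
    T=f["world_to_cam"]; R=T[:3,:3]; o=-R.T@T[:3,3]
    d=R.T@np.array([p[0],-p[1],-1.]); return o,d/np.linalg.norm(d)
def plane(f,uv,z):
    o,d=ray(f,uv); return o+d*(z-o[2])/d[2]
def tri(f,a,g,b):
    o1,d1=ray(f,a);o2,d2=ray(g,b)
    s=np.linalg.lstsq(np.c_[d1,-d2],o2-o1,rcond=None)[0]
    p,q=o1+s[0]*d1,o2+s[1]*d2
    return (p+q)/2,np.linalg.norm(p-q)
def knob(f,uv,w=12,t=45):
    u,v=uv;c=f["image"][v-w:v+w+1,u-w:u+w+1].max(2)
    n,l,s,ce=cv2.connectedComponentsWithStats((c<t).astype(np.uint8))
    i=min(range(1,n),key=lambda i:np.linalg.norm(ce[i]-w)-s[i,4]*.05)
    return ce[i]+[u-w,v-w],s[i]
E
python3 - <<'E'
from h import *;import pickle
F=pickle.load(open("f0.pkl","rb"));S,D=F["scene"],F["side"]
for a,b in (((293,268),(349,219)),((444,145),(165,262))):
    ka,kb=knob(S,a),knob(D,b);print(ka,kb,tri(S,ka[0],D,kb[0]))
def crop(f,u,v,k=4,w=400,h=300):
    c=f["image"][v:v+h//k,u:u+w//k];return cv2.resize(c,(w,h),interpolation=cv2.INTER_CUBIC)
im=np.vstack([np.hstack([crop(S,258,245),crop(D,288,195)]),np.hstack([crop(S,360,105,3),crop(D,107,240,2.5.__int__() if 0 else 2)])])
cv2.imwrite("pics/c1.png",im[:,:,::-1])
E
```

```text
(array([293.16901408, 267.76056338]), array([ 8,  7,  9, 10, 71], dtype=int32)) (array([349.03947368, 218.43421053]), array([ 8,  7, 10, 10, 76], dtype=int32)) (array([ 527.97860117, -243.60904672,  116.3104839 ]), np.float64(2.2560335752644143))
(array([443.57142857, 144.33766234]), array([ 7,  7, 10, 10, 77], dtype=int32)) (array([164.58252427, 261.9223301 ]), array([  6,   7,  12,  11, 103], dtype=int32)) (array([617.54310925, 245.77194039, 217.4444707 ]), np.float64(0.6771658097714808))
```

View pics/c1.png

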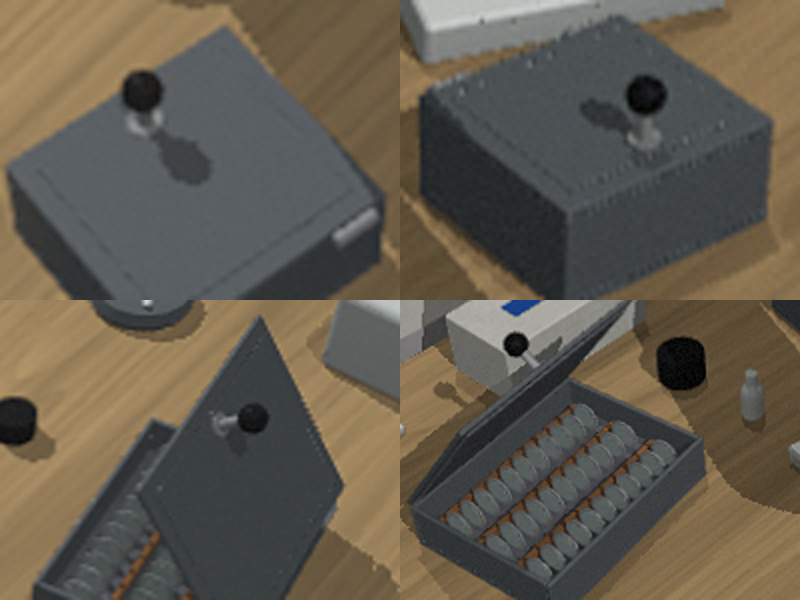

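Crops: the prism lid corners and the lens rim corners are clear. Next I compute their poses.

```bash
python3 - <<'E'
from h import *;import pickle
F=pickle.load(open("f0.pkl","rb"));S,D=F["scene"],F["side"]
np.set_printoptions(precision=1,suppress=True)
A=[plane(S,p,81.5) for p in ((260,288),(314.5,252),(354,293.75))]
B=[plane(D,p,81.5) for p in ((329.75,246.75),(380.75,225.5),(342.5,198.75),(293,218.75))]
C=[plane(D,p,56) for p in ((113,340),(180.5,381),(258.5,308.5),(192,280))]
for n,P in zip("ABC",(A,B,C)):
    P=np.array(P);print(n,P,"edges",[ (np.linalg.norm(e),np.degrees(np.arctan2(e[1],e[0]))) for e in np.diff(P,axis=0)[:,:2]])
E
```

```text
A [[ 490.3 -321.8   81.5]
 [ 521.3 -156.2   81.5]
 [ 672.9 -188.1   81.5]] edges [(np.float64(168.43516185558354), np.float64(79.40443022428471)), (np.float64(154.8870553786645), np.float64(-11.852844517178536))]
B [[ 516.1 -157.4   81.5]
 [ 477.2 -314.7   81.5]
 [ 632.3 -348.2   81.5]
 [ 666.6 -186.7   81.5]] edges [(np.float64(162.02665447284545), np.float64(-103.90991487459966)), (np.float64(158.64792644779266), np.float64(-12.199615930367063)), (np.float64(165.11477628590504), np.float64(77.99611428707675))]
C [[667.6 377.3  56. ]
 [471.  350.2  56. ]
 [507.6  96.8  56. ]
 [695.6 132.4  56. ]] edges [(np.float64(198.48394973345302), np.float64(-172.1762000811657)), (np.float64(256.0954395634054), np.float64(-81.77937387933574)), (np.float64(191.3598899744991), np.float64(10.742079394356773))]
```

Consistency checks hold: the prism knob is at z 116 (117.5 expected), and the lens knob radius is 174.4 mm (175.1 expected). The lens yaw is about 8.3°, its hinge is at (684,254) and its lid angle about 53°. The prism yaw is about -12°. I'll go above the lens knob with tool yaw 0.145.

>>> arm_command([
  {"tz": -60,"wz": 0.123,"hand": 85},
  {"tz": -60,"wz": 0.123},
  {"tx": 27.5,"ty": -42.2},
  {"tx": 27.5,"ty": -42.2},
  {"tx": 27.5,"ty": -42.2},
  {"tx": 27.5,"ty": -42.2},
  {"tx": 27.5,"ty": -42.2},
  {"tx": 27.5,"ty": -42.2},
], squeeze=40)

```text
schema error: expected keys hand, tx, ty, tz, wx, wy, wz
```

>>> arm_command([
  {"tx": 27.5,"ty": -42.2},
  {"tx": 27.5,"ty": -42.2},
  {"tx": 27.5,"ty": -42.2},
  {"tx": 27.5,"ty": -42.2},
  {"tx": 27.5,"ty": -42.2},
  {"tx": 27.5,"ty": -42.2},
  {"tx": 27.5,"ty": -42.2},
  {"tx": 27.5,"ty": -42.2},
])

```text
schema error: expected keys hand, tx, ty, tz, wx, wy, wz
```

>>> arm_command([
  {"tx": 27.5,"ty": -42.2},
  {"tx": 27.5,"ty": -42.2},
  {"tx": 27.5,"ty": -42.2},
  {"tx": 27.5,"ty": -42.2},
  {"tx": 0},
  {"tx": 0},
])

```text
schema error: expected keys hand, tx, ty, tz, wx, wy, wz
```

>>> arm_command([
  {"hand": 85,"tx": 0,"ty": 0,"tz": -60,"wx": 0,"wy": 0,"wz": 0.123},
  {"hand": 85,"tx": 0,"ty": 0,"tz": -60,"wx": 0,"wy": 0,"wz": 0.123},
  {"hand": 85,"tx": 27.5,"ty": -42.2,"tz": 0,"wx": 0,"wy": 0,"wz": 0},
  {"hand": 85,"tx": 27.5,"ty": -42.2,"tz": 0,"wx": 0,"wy": 0,"wz": 0},
  {"hand": 85,"tx": 27.5,"ty": -42.2,"tz": 0,"wx": 0,"wy": 0,"wz": 0},
  {"hand": 85,"tx": 27.5,"ty": -42.2,"tz": 0,"wx": 0,"wy": 0,"wz": 0},
  {"hand": 85,"tx": 27.5,"ty": -42.2,"tz": 0,"wx": 0,"wy": 0,"wz": 0},
  {"hand": 85,"tx": 27.5,"ty": -42.2,"tz": 0,"wx": 0,"wy": 0,"wz": 0},
], squeeze=40)

```text
clock: 1.1
eef_pos: [365.1, -301.9, 311.2]
tcp_rot: [-3.141, 0.0, 0.145]
contact_force: [0.6, 0.2, 0.9]
opening: 0.997
grasp_force: 0.0
```

>>> arm_command([
  {"hand": 85,"tx": 30,"ty": -46,"tz": 0,"wx": 0,"wy": 0,"wz": 0},
  {"hand": 85,"tx": 30,"ty": -46,"tz": 0,"wx": 0,"wy": 0,"wz": 0},
  {"hand": 85,"tx": 30,"ty": -46,"tz": 0,"wx": 0,"wy": 0,"wz": 0},
  {"hand": 85,"tx": 30,"ty": -46,"tz": 0,"wx": 0,"wy": 0,"wz": 0},
  {"hand": 85,"tx": 30,"ty": -46,"tz": 0,"wx": 0,"wy": 0,"wz": 0},
  {"hand": 85,"tx": 30,"ty": -46,"tz": 0,"wx": 0,"wy": 0,"wz": 0},
  {"hand": 85,"tx": 30,"ty": -46,"tz": 0,"wx": 0,"wy": 0,"wz": 0},
  {"hand": 85,"tx": 30,"ty": -46,"tz": 0,"wx": 0,"wy": 0,"wz": 0},
])

```text
clock: 2.1
eef_pos: [549.5, 97.0, 311.2]
tcp_rot: [3.141, 0.0, 0.145]
contact_force: [-0.1, -0.3, 0.4]
opening: 0.995
grasp_force: 0.0
```

>>> arm_command([
  {"hand": 85,"tx": 30,"ty": -46,"tz": 0,"wx": 0,"wy": 0,"wz": 0},
  {"hand": 85,"tx": 30,"ty": -46,"tz": 0,"wx": 0,"wy": 0,"wz": 0},
  {"hand": 85,"tx": 29,"ty": -46,"tz": 0,"wx": 0,"wy": 0,"wz": 0},
  {"hand": 85,"tx": 0,"ty": 0,"tz": 0,"wx": 0,"wy": 0,"wz": 0},
])

```text
clock: 2.6
eef_pos: [617.8, 247.9, 309.8]
tcp_rot: [-3.141, 0.001, 0.148]
contact_force: [-0.1, -0.3, -0.8]
opening: 0.995
grasp_force: 0.0
```

>>> arm_command([
  {"hand": 85,"tx": 0,"ty": 2,"tz": 38,"wx": 0,"wy": 0,"wz": 0},
  {"hand": 85,"tx": 0,"ty": 0,"tz": 38,"wx": 0,"wy": 0,"wz": 0},
  {"hand": 85,"tx": 0,"ty": 0,"tz": 35,"wx": 0,"wy": 0,"wz": 0},
  {"hand": 85,"tx": 0,"ty": 0,"tz": 0,"wx": 0,"wy": 0,"wz": 0},
])

```text
clock: 3.1
eef_pos: [615.4, 241.1, 197.5]
tcp_rot: [3.14, 0.006, 0.144]
contact_force: [-0.4, 0.3, 1.0]
opening: 0.997
grasp_force: 0.0
```

```bash
python3 - <<'E'
from rig import imaging
import cv2,numpy as np
a=[imaging.grab_frame(n)["image"] for n in ("wrist","side")]
cv2.imwrite("pics/w1.png",np.hstack([cv2.resize(a[0],(400,300)),cv2.resize(a[1][170:395,50:350],(400,300))])[:,:,::-1])
E
```

```text
(no output)
```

View pics/w1.png

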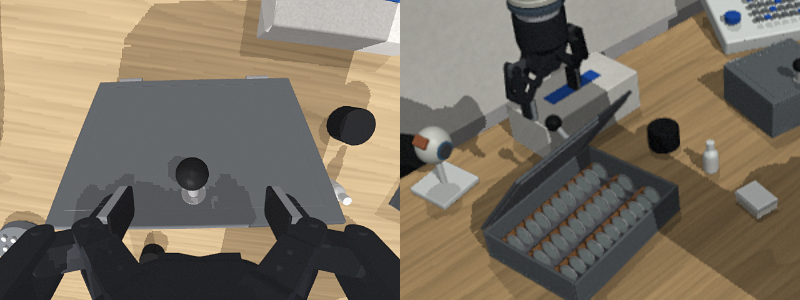

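The wrist view shows the knob at (193,175), slightly left (+y) of the finger midline at about 200. That agrees with the measured offset of about 4.5 mm. I'll correct it and close.

>>> arm_command([
  {"hand": 85,"tx": 1,"ty": -4.5,"tz": 0,"wx": 0,"wy": 0,"wz": 0},
  {"hand": 85,"tx": 0,"ty": 0,"tz": 0,"wx": 0,"wy": 0,"wz": 0},
])

```text
clock: 3.45
eef_pos: [618.7, 247.9, 201.9]
tcp_rot: [-3.141, -0.002, 0.145]
contact_force: [0.3, 0.6, -0.1]
opening: 0.994
grasp_force: 0.0
```

>>> arm_command([
  {"hand": 0,"tx": 0,"ty": 0,"tz": 0,"wx": 0,"wy": 0,"wz": 0},
  {"hand": 0,"tx": 0,"ty": 0,"tz": 0,"wx": 0,"wy": 0,"wz": 0},
  {"hand": 0,"tx": 0,"ty": 0,"tz": 0,"wx": 0,"wy": 0,"wz": 0},
  {"hand": 0,"tx": 0,"ty": 0,"tz": 0,"wx": 0,"wy": 0,"wz": 0},
  {"hand": 0,"tx": 0,"ty": 0,"tz": 0,"wx": 0,"wy": 0,"wz": 0},
  {"hand": 0,"tx": 0,"ty": 0,"tz": 0,"wx": 0,"wy": 0,"wz": 0},
])

```text
clock: 4.2
eef_pos: [618.0, 247.3, 200.3]
tcp_rot: [-3.142, 0.0, 0.145]
contact_force: [0.6, -1.0, -1.3]
opening: 0.001
grasp_force: 0.0
```

```bash
python3 - <<'E'
from rig import imaging,r
from h import *
import pickle
F={n:imaging.grab_frame(n) for n in ("wrist","side","scene")}
pickle.dump(F,open("f1.pkl","wb"))
a=[F[n]["image"] for n in ("wrist","side","scene")]
cv2.imwrite("pics/w2.png",np.vstack([np.hstack([cv2.resize(a[0],(400,300)),cv2.resize(a[1][170:320,70:270],(400,300))]),np.hstack([cv2.resize(a[2][80:230,350:550],(400,300)),np.zeros((300,400,3),np.uint8)])])[:,:,::-1])
print(r.sense()["eef_pos"])
E
```

```text
[618.00673921 247.26156798 200.4024454 ]
```

View pics/w2.png

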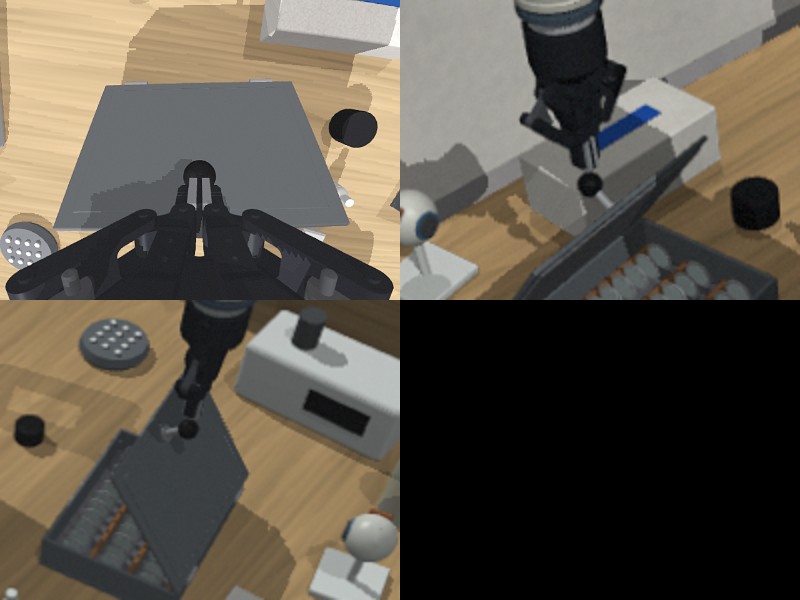

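```bash
python3 - <<'E'
from h import *
import pickle
F=pickle.load(open("f1.pkl","rb"));S,D,W=F["scene"],F["side"],F["wrist"]
def proj(f,p):
    T=f["world_to_cam"];c=T[:3,:3]@p+T[:3,3];c=c*[1,-1,-1]
    return cv2.projectPoints(c[None],np.zeros(3),np.zeros(3),f["mtx"],np.array(f["D"]))[0].ravel().round(1)
for p in ((618,247,200.4),(618,247,219),(617.5,245.8,217.4),(617.5,245.8,240)):
    print(p,[proj(f,np.array(p)) for f in (S,D,W)])
print(knob(S,(444,144)),knob(D,(165,262)))
for f in (S,D,W): print(-f["world_to_cam"][:3,:3].T@f["world_to_cam"][:3,3])
def crop(f,u,v,w=40,h=30):return cv2.resize(f["image"][v-h:v+h,u-w:u+w],(400,300),interpolation=cv2.INTER_CUBIC)
cv2.imwrite("pics/w3.png",np.hstack([crop(S,444,140),crop(D,165,257)])[:,:,::-1])
E
```

```text
(618, 247, 200.4) [array([442.6, 149.1]), array([165. , 268.6]), array([317.3, 270.9])]
(618, 247, 219) [array([444. , 143.8]), array([163.7, 261.5]), array([317.1, 284.7])]
(617.5, 245.8, 217.4) [array([443.4, 144.4]), array([164.4, 261.9]), array([319.4, 284.7])]
(617.5, 245.8, 240) [array([445.1, 137.8]), array([162.8, 253.1]), array([319.5, 305.4])]
(array([443.57317073, 144.30487805]), array([ 7,  8, 10, 10, 82], dtype=int32)) (array([164.40366972, 261.80733945]), array([  6,   6,  12,  13, 109], dtype=int32))
[1030.18819638 -729.3300108  1158.55291802]
[-260.36283604  782.65678702  990.98439625]
[689.216282   256.50122707 383.04106259]
```

View pics/w3.png

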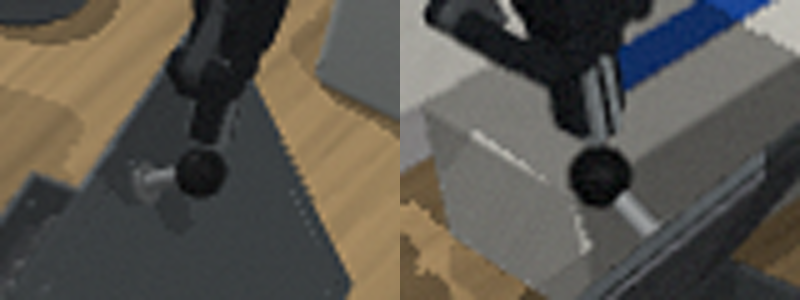

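The ball has not moved and the shut fingertips sit right above it, higher than the reported TCP suggests. I'll check the tip height by triangulation, and against the start pictures for a constant offset.

```bash
python3 - <<'E'
from h import *
import pickle
F=pickle.load(open("f1.pkl","rb"));G=pickle.load(open("f0.pkl","rb"))
print(tri(F["scene"],(445.6,138),F["side"],(164.6,254.6)))
from rig import r
s=r.sense();print(s["eef_pos"],s["qpos"],s["tcp_rot"],s["contact_force"])
def crop(f,u,v,w=40,h=60):return cv2.resize(f["image"][v-h:v+h,u-w:u+w],(400,600),interpolation=cv2.INTER_CUBIC)
cv2.imwrite("pics/s0.png",np.hstack([crop(G["scene"],70,240),crop(G["side"],530,140)])[:,:,::-1])
def proj(f,p):
    T=f["world_to_cam"];c=T[:3,:3]@p+T[:3,3];c=c*[1,-1,-1]
    return cv2.projectPoints(c[None],np.zeros(3),np.zeros(3),f["mtx"],np.array(f["D"]))[0].ravel()
for z in (191,204,230):
  for n,o in (("scene",(30,180)),("side",(490,80))): print(z,n,(proj(G[n],np.array((238.,-577.6,z)))-o)*5)
E
```

```text
(array([616.45681902, 245.80157762, 237.56637204]), np.float64(5.284636504273769))
[618.00673921 247.26156798 200.4024454 ] [3.78321121e-01 4.08137863e-01 1.53071951e+00 2.58968467e-05
 1.20271435e+00 1.80432847e+00] [-3.14156430e+00 -1.47750046e-05  1.44779659e-01] [-0.16607991 -0.07683102 -0.19264697]
191 scene [310.58319971 473.09600912]
191 side [137.9109102  514.83296196]
204 scene [300.09705742 456.89096849]
204 side [142.51226205 493.1790448 ]
230 scene [278.52824017 423.57890252]
230 side [151.77133252 449.31656052]
```

View pics/s0.png

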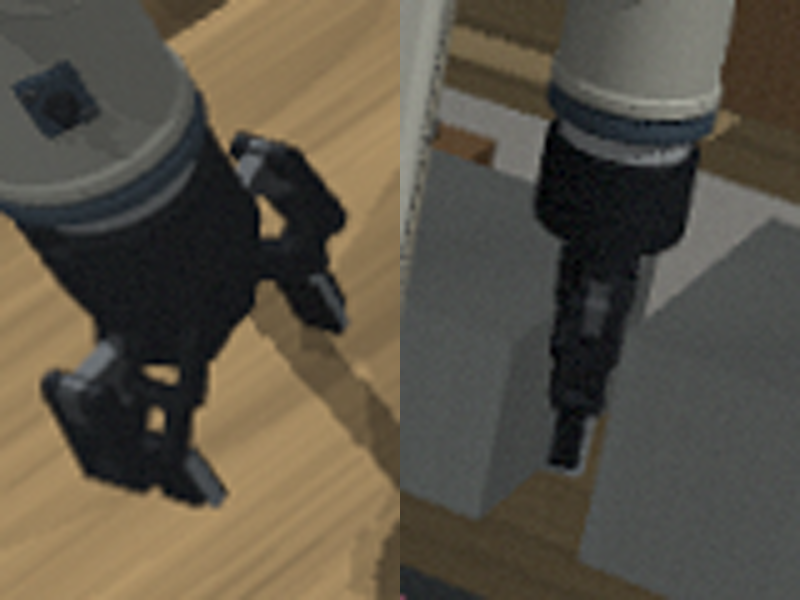

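Both the start picture and now show the real tips about 30 mm above the reported TCP, a constant tool offset. The tip is at z≈236 and the ball centre at 217. So I open, lower about 36 mm and close again.

>>> arm_command([
  {"hand": 70,"tx": 0,"ty": 0,"tz": 0,"wx": 0,"wy": 0,"wz": 0},
  {"hand": 70,"tx": 0,"ty": 0,"tz": 0,"wx": 0,"wy": 0,"wz": 0},
  {"hand": 70,"tx": 0,"ty": 0,"tz": 0,"wx": 0,"wy": 0,"wz": 0},
  {"hand": 70,"tx": 0,"ty": 0,"tz": 0,"wx": 0,"wy": 0,"wz": 0},
  {"hand": 70,"tx": 0,"ty": 1,"tz": 18,"wx": 0,"wy": 0,"wz": 0},
  {"hand": 70,"tx": 0,"ty": 0,"tz": 18,"wx": 0,"wy": 0,"wz": 0},
  {"hand": 70,"tx": 0,"ty": 0,"tz": 0,"wx": 0,"wy": 0,"wz": 0},
])

```text
clock: 5.22
eef_pos: [616.5, 245.6, 161.5]
tcp_rot: [3.141, 0.004, 0.145]
contact_force: [-0.0, 1.0, 1.2]
opening: 0.819
grasp_force: 0.0
```

>>> arm_command([
  {"hand": 0,"tx": 0,"ty": 0,"tz": 0,"wx": 0,"wy": 0,"wz": 0},
  {"hand": 0,"tx": 0,"ty": 0,"tz": 0,"wx": 0,"wy": 0,"wz": 0},
  {"hand": 0,"tx": 0,"ty": 0,"tz": 0,"wx": 0,"wy": 0,"wz": 0},
  {"hand": 0,"tx": 0,"ty": 0,"tz": 0,"wx": 0,"wy": 0,"wz": 0},
  {"hand": 0,"tx": 0,"ty": 0,"tz": 0,"wx": 0,"wy": 0,"wz": 0},
  {"hand": 0,"tx": 0,"ty": 0,"tz": 0,"wx": 0,"wy": 0,"wz": 0},
])

```text
clock: 5.98
eef_pos: [618.4, 247.2, 165.2]
tcp_rot: [-3.14, -0.001, 0.145]
contact_force: [-2.1, 5.1, 5.0]
opening: 0.278
grasp_force: 39.2
```

```bash
python3 - <<'E'
from rig import imaging,r
from h import *
F={n:imaging.grab_frame(n) for n in ("side","scene")}
S,D=F["scene"],F["side"]
def crop(f,u,v,w=80,h=60):return cv2.resize(f["image"][v-h:v+h,u-w:u+w],(400,300),interpolation=cv2.INTER_CUBIC)
cv2.imwrite("pics/w4.png",np.hstack([crop(S,444,140),crop(D,165,257)])[:,:,::-1])
print(r.sense())
E
```

```text
{'clock': 6.075, 'qpos': array([3.77421957e-01, 4.38615992e-01, 1.56515885e+00, 1.09443615e-03,
       1.13626252e+00, 1.80289018e+00]), 'qvel': array([ 8.97428562e-04, -1.72011455e-04,  1.26082069e-03,  1.01610288e-03,
        3.58308720e-05, -2.18703889e-03]), 'joint_efforts': array([-3.62077743e+00, -6.27068996e+01, -3.16361189e+01, -1.68782875e+00,
        3.89813329e-02, -7.37102731e-03]), 'eef_pos': array([618.43322188, 247.18543885, 165.2262795 ]), 'tcp_rot': array([-3.14026816e+00, -1.28486082e-03,  1.44867283e-01]), 'contact_force': array([-1.9682126 ,  5.60101308,  5.6912426 ]), 'wrist_torque': array([0.9109016 , 0.30028261, 0.02408112]), 'grasp_force': 39.22115206718445, 'opening': 0.27553261953074243}
```

View pics/w4.png

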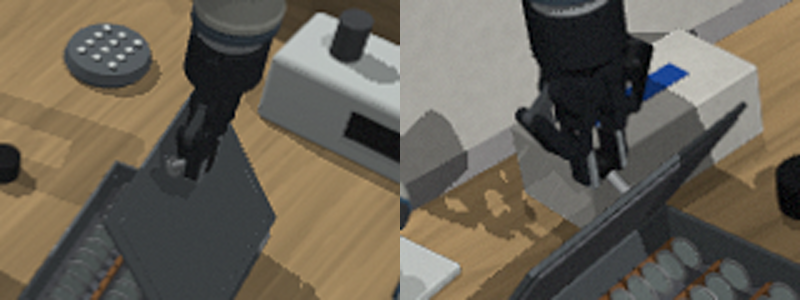

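The ball is gripped: opening 0.276 is about 24 mm, with 39 N on the pads. Now I lower it along the arc in 2.2° rows.

>>> arm_command([
  {"hand": 0,"tx": -6,"ty": 0,"tz": 3.1,"wx": 0,"wy": 0,"wz": 0},
  {"hand": 0,"tx": -6,"ty": 0,"tz": 3.1,"wx": 0,"wy": 0,"wz": 0},
  {"hand": 0,"tx": -6,"ty": 0,"tz": 3.1,"wx": 0,"wy": 0,"wz": 0},
  {"hand": 0,"tx": -6,"ty": 0,"tz": 3.1,"wx": 0,"wy": 0,"wz": 0},
  {"hand": 0,"tx": -5.5,"ty": 0,"tz": 4,"wx": 0,"wy": 0,"wz": 0},
  {"hand": 0,"tx": -5.5,"ty": 0,"tz": 4,"wx": 0,"wy": 0,"wz": 0},
  {"hand": 0,"tx": -5.5,"ty": 0,"tz": 4,"wx": 0,"wy": 0,"wz": 0},
  {"hand": 0,"tx": -5.5,"ty": 0,"tz": 4,"wx": 0,"wy": 0,"wz": 0},
])

```text
clock: 7.08
eef_pos: [573.0, 239.6, 136.4]
tcp_rot: [3.142, -0.001, 0.145]
contact_force: [-0.0, 2.2, 3.8]
opening: 0.276
grasp_force: 40.1
```

>>> arm_command([
  {"hand": 0,"tx": -4.8,"ty": 0,"tz": 4.8,"wx": 0,"wy": 0,"wz": 0},
  {"hand": 0,"tx": -4.8,"ty": 0,"tz": 4.8,"wx": 0,"wy": 0,"wz": 0},
  {"hand": 0,"tx": -4.8,"ty": 0,"tz": 4.8,"wx": 0,"wy": 0,"wz": 0},
  {"hand": 0,"tx": -4.8,"ty": 0,"tz": 4.8,"wx": 0,"wy": 0,"wz": 0},
  {"hand": 0,"tx": -4,"ty": 0,"tz": 5.5,"wx": 0,"wy": 0,"wz": 0},
  {"hand": 0,"tx": -4,"ty": 0,"tz": 5.5,"wx": 0,"wy": 0,"wz": 0},
  {"hand": 0,"tx": -4,"ty": 0,"tz": 5.5,"wx": 0,"wy": 0,"wz": 0},
  {"hand": 0,"tx": -4,"ty": 0,"tz": 5.5,"wx": 0,"wy": 0,"wz": 0},
])

```text
clock: 8.07
eef_pos: [537.5, 233.7, 94.3]
tcp_rot: [3.14, 0.0, 0.145]
contact_force: [0.6, -5.1, 1.8]
opening: 0.274
grasp_force: 41.4
```

>>> arm_command([
  {"hand": 0,"tx": -3.1,"ty": 0,"tz": 6,"wx": 0,"wy": 0,"wz": 0},
  {"hand": 0,"tx": -3.1,"ty": 0,"tz": 6,"wx": 0,"wy": 0,"wz": 0},
  {"hand": 0,"tx": -3.1,"ty": 0,"tz": 6,"wx": 0,"wy": 0,"wz": 0},
  {"hand": 0,"tx": -3.1,"ty": 0,"tz": 6,"wx": 0,"wy": 0,"wz": 0},
  {"hand": 0,"tx": -2.2,"ty": 0,"tz": 6.4,"wx": 0,"wy": 0,"wz": 0},
  {"hand": 0,"tx": -2.2,"ty": 0,"tz": 6.4,"wx": 0,"wy": 0,"wz": 0},
  {"hand": 0,"tx": -2.2,"ty": 0,"tz": 5,"wx": 0,"wy": 0,"wz": 0},
  {"hand": 0,"tx": -1,"ty": 0,"tz": 3,"wx": 0,"wy": 0,"wz": 0},
])

```text
clock: 9.07
eef_pos: [517.6, 230.4, 49.2]
tcp_rot: [3.14, 0.001, 0.145]
contact_force: [1.6, -8.1, 4.3]
opening: 0.273
grasp_force: 42.3
```

>>> arm_command([
  {"hand": 0,"tx": 0,"ty": 0,"tz": 2,"wx": 0,"wy": 0,"wz": 0},
  {"hand": 0,"tx": 0,"ty": 0,"tz": 1.5,"wx": 0,"wy": 0,"wz": 0},
  {"hand": 0,"tx": 0,"ty": 0,"tz": 1,"wx": 0,"wy": 0,"wz": 0},
  {"hand": 0,"tx": 0,"ty": 0,"tz": 0,"wx": 0,"wy": 0,"wz": 0},
])

```text
clock: 9.57
eef_pos: [516.0, 230.1, 44.4]
tcp_rot: [3.14, 0.004, 0.145]
contact_force: [-3.4, -7.5, 2.3]
opening: 0.276
grasp_force: 42.4
```

>>> arm_command([
  {"hand": 0,"tx": 0,"ty": 0,"tz": 1,"wx": 0,"wy": 0,"wz": 0},
  {"hand": 0,"tx": 0,"ty": 0,"tz": 1,"wx": 0,"wy": 0,"wz": 0},
  {"hand": 0,"tx": 0,"ty": 0,"tz": 0,"wx": 0,"wy": 0,"wz": 0},
])

```text
clock: 9.95
eef_pos: [515.6, 230.1, 42.3]
tcp_rot: [3.14, 0.005, 0.145]
contact_force: [-4.4, -6.4, 3.3]
opening: 0.276
grasp_force: 42.4
```

```bash
python3 - <<'E'
from rig import imaging,r
from h import *
F={n:imaging.grab_frame(n) for n in ("side","scene")}
D,S=F["side"],F["scene"]
cv2.imwrite("pics/w5.png",np.hstack([cv2.resize(f["image"][v:v+150,u:u+200],(400,300),interpolation=cv2.INTER_CUBIC) for f,u,v in ((S,340,100),(D,90,250))])[:,:,::-1])
s=r.sense();print(s["eef_pos"],s["contact_force"])
E
```

```text
[515.55454022 230.03650219  42.24184458] [-4.51809083 -6.44608761  1.38747501]
```

View pics/w5.png

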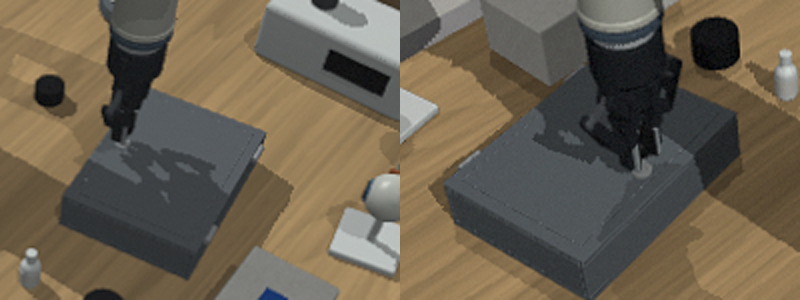

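The lid looks shut or within a few mm of it. I'll press on until the force clearly rises.

>>> arm_command([
  {"hand": 0,"tx": 0,"ty": 0,"tz": 1.5,"wx": 0,"wy": 0,"wz": 0},
  {"hand": 0,"tx": 0,"ty": 0,"tz": 1.5,"wx": 0,"wy": 0,"wz": 0},
  {"hand": 0,"tx": 0,"ty": 0,"tz": 0,"wx": 0,"wy": 0,"wz": 0},
])

```text
clock: 10.42
eef_pos: [516.3, 230.2, 40.6]
tcp_rot: [3.14, 0.003, 0.145]
contact_force: [-6.9, -8.6, 16.2]
opening: 0.275
grasp_force: 44.0
```

```bash
python3 - <<'E'
from rig import r
s=r.sense();print(s["eef_pos"],s["contact_force"],s["wrist_torque"])
E
```

```text
[516.30469921 230.18732229  40.57258383] [-6.94558605 -8.57973992 16.19941946] [-1.50634187  0.8929871  -0.20769768]
```

The force rose to 16 N, so the lid is firmly shut. I release, rise and go over to the prism knob.

>>> arm_command([
  {"hand": 80,"tx": 0,"ty": 0,"tz": 0,"wx": 0,"wy": 0,"wz": 0},
  {"hand": 80,"tx": 0,"ty": 0,"tz": 0,"wx": 0,"wy": 0,"wz": 0},
  {"hand": 80,"tx": 0,"ty": 0,"tz": 0,"wx": 0,"wy": 0,"wz": 0},
  {"hand": 80,"tx": 0,"ty": 0,"tz": 0,"wx": 0,"wy": 0,"wz": 0},
  {"hand": 80,"tx": 0,"ty": 0,"tz": -40,"wx": 0,"wy": 0,"wz": 0},
  {"hand": 80,"tx": 0,"ty": 0,"tz": -40,"wx": 0,"wy": 0,"wz": 0},
  {"hand": 80,"tx": 0,"ty": 0,"tz": -40,"wx": 0,"wy": 0,"wz": 0.177},
  {"hand": 80,"tx": 0,"ty": 0,"tz": -20,"wx": 0,"wy": 0,"wz": 0.177},
])

```text
clock: 11.42
eef_pos: [519.0, 232.2, 182.9]
tcp_rot: [-3.14, -0.002, -0.215]
contact_force: [0.8, 0.4, -0.0]
opening: 0.935
grasp_force: 0.0
```

>>> arm_command([
  {"hand": 80,"tx": 12,"ty": 51,"tz": 0,"wx": 0,"wy": 0,"wz": 0},
  {"hand": 80,"tx": 12,"ty": 51,"tz": 0,"wx": 0,"wy": 0,"wz": 0},
  {"hand": 80,"tx": 12,"ty": 51,"tz": 0,"wx": 0,"wy": 0,"wz": 0},
  {"hand": 80,"tx": 12,"ty": 51,"tz": 0,"wx": 0,"wy": 0,"wz": 0},
  {"hand": 80,"tx": 12,"ty": 51,"tz": 0,"wx": 0,"wy": 0,"wz": 0},
  {"hand": 80,"tx": 12,"ty": 51,"tz": 0,"wx": 0,"wy": 0,"wz": 0},
  {"hand": 80,"tx": 12,"ty": 51,"tz": 0,"wx": 0,"wy": 0,"wz": 0},
  {"hand": 80,"tx": 0,"ty": 0,"tz": 0,"wx": 0,"wy": 0,"wz": 0},
])

```text
clock: 12.42
eef_pos: [526.0, -138.1, 180.4]
tcp_rot: [3.141, -0.0, -0.213]
contact_force: [0.1, 0.0, -0.2]
opening: 0.936
grasp_force: 0.0
```

```bash
python3 - <<'E'
from rig import imaging,r
from h import *
F={n:imaging.grab_frame(n) for n in ("side","scene")}
for i in range(3):
    print(r.sense()["eef_pos"],r.sense()["tcp_rot"])
    imaging.grab_frame("side")
D,S=F["side"],F["scene"]
# lens knob now: expected about (516,229,98.5)
for z in (0,):
  for n in F:
    T=F[n]["world_to_cam"];c=(T[:3,:3]@np.array([516,229,98.5])+T[:3,3])*[1,-1,-1]
    p=cv2.projectPoints(c[None],np.zeros(3),np.zeros(3),F[n]["mtx"],np.array(F[n]["D"]))[0].ravel()
    k=knob(F[n],tuple(p.round().astype(int)));print(n,p,k);F[n]["k"]=k[0]
print(tri(S,S["k"],D,D["k"]))
E
```

```text
[ 525.79993819 -135.23615118  180.3098127 ] [-3.14119039e+00  3.98522791e-04 -2.10853910e-01]
[ 525.85177625 -134.49820822  180.30988928] [-3.14119816e+00  4.26969438e-04 -2.09516987e-01]
[ 525.91372374 -134.08376937  180.37877343] [-3.14123422e+00  3.50599339e-04 -2.08638458e-01]
side [209.17510264 323.52340529] (array([208.73109244, 323.57142857]), array([  6,   6,  13,  12, 119], dtype=int32))
scene [401.58641618 162.9695926 ] (array([401.94339623, 163.28301887]), array([ 8,  9,  9,  8, 53], dtype=int32))
(array([517.16531856, 229.27396909,  97.8004531 ]), np.float64(0.04608870053292681))
```

The lens knob now triangulates to z=97.8 (98.5 when shut), so it is closed. On to the prism knob.

>>> arm_command([
  {"hand": 80,"tx": 12.5,"ty": 53.4,"tz": 0,"wx": 0,"wy": 0,"wz": 0},
  {"hand": 80,"tx": 12.3,"ty": 53.4,"tz": 0,"wx": 0,"wy": 0,"wz": 0},
  {"hand": 80,"tx": 0,"ty": 0,"tz": 0,"wx": 0,"wy": 0,"wz": 0},
  {"hand": 80,"tx": 0,"ty": 0,"tz": 0,"wx": 0,"wy": 0,"wz": 0},
])

```text
clock: 13.18
eef_pos: [528.1, -243.4, 180.3]
tcp_rot: [-3.141, 0.001, -0.209]
contact_force: [-0.3, 0.1, 0.6]
opening: 0.936
grasp_force: 0.0
```

```bash
python3 - <<'E'
from rig import imaging,r
import cv2
for i in range(3): f=imaging.grab_frame("wrist")
cv2.imwrite("pics/w6.png",cv2.resize(f["image"],(400,300))[:,:,::-1])
s=r.sense();print(s["eef_pos"],s["tcp_rot"])
E
```

```text
[ 528.22889692 -243.10563855  180.50304858] [-3.14132697e+00  2.00389265e-04 -2.07462791e-01]
```

View pics/w6.png

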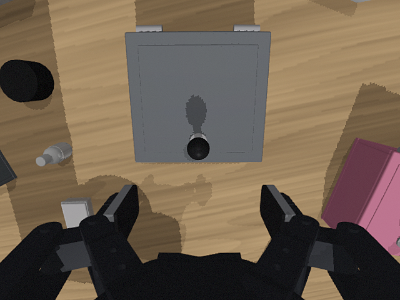

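The wrist view shows the prism lid square to the tool and the knob at (198,148), centred between the fingers. Descend.

>>> arm_command([
  {"hand": 80,"tx": 0,"ty": 0,"tz": 40,"wx": 0,"wy": 0,"wz": 0},
  {"hand": 80,"tx": 0,"ty": 0,"tz": 40,"wx": 0,"wy": 0,"wz": 0},
  {"hand": 80,"tx": 0,"ty": 0,"tz": 25,"wx": 0,"wy": 0,"wz": 0},
  {"hand": 80,"tx": 0,"ty": 0,"tz": 12,"wx": 0,"wy": 0,"wz": 0},
  {"hand": 80,"tx": 0,"ty": 0,"tz": 0,"wx": 0,"wy": 0,"wz": 0},
  {"hand": 80,"tx": 0,"ty": 0,"tz": 0,"wx": 0,"wy": 0,"wz": 0},
])

```text
clock: 14.08
eef_pos: [529.0, -244.7, 64.6]
tcp_rot: [3.141, -0.002, -0.209]
contact_force: [0.7, -0.1, 0.2]
opening: 0.934
grasp_force: 0.0
```

>>> arm_command([
  {"hand": 0,"tx": 0,"ty": 0,"tz": 0,"wx": 0,"wy": 0,"wz": 0},
  {"hand": 0,"tx": 0,"ty": 0,"tz": 0,"wx": 0,"wy": 0,"wz": 0},
  {"hand": 0,"tx": 0,"ty": 0,"tz": 0,"wx": 0,"wy": 0,"wz": 0},
  {"hand": 0,"tx": 0,"ty": 0,"tz": 0,"wx": 0,"wy": 0,"wz": 0},
  {"hand": 0,"tx": 0,"ty": 0,"tz": 0,"wx": 0,"wy": 0,"wz": 0},
  {"hand": 0,"tx": 0,"ty": 0,"tz": 0,"wx": 0,"wy": 0,"wz": 0},
  {"hand": 0,"tx": 0,"ty": 0,"tz": 0,"wx": 0,"wy": 0,"wz": 0},
], squeeze=50)

```text
clock: 14.95
eef_pos: [528.6, -241.9, 63.8]
tcp_rot: [-3.138, 0.0, -0.21]
contact_force: [2.8, 15.8, 4.3]
opening: 0.269
grasp_force: 48.7
```

>>> arm_command([
  {"hand": 0,"tx": 2.3,"ty": -2,"tz": -5.5,"wx": 0,"wy": 0,"wz": 0},
  {"hand": 0,"tx": 2.3,"ty": 0,"tz": -5.5,"wx": 0,"wy": 0,"wz": 0},
  {"hand": 0,"tx": 2.3,"ty": 0,"tz": -5.5,"wx": 0,"wy": 0,"wz": 0},
  {"hand": 0,"tx": 2.3,"ty": 0,"tz": -5.5,"wx": 0,"wy": 0,"wz": 0},
  {"hand": 0,"tx": 3.2,"ty": 0,"tz": -5,"wx": 0,"wy": 0,"wz": 0},
  {"hand": 0,"tx": 3.2,"ty": 0,"tz": -5,"wx": 0,"wy": 0,"wz": 0},
  {"hand": 0,"tx": 3.2,"ty": 0,"tz": -5,"wx": 0,"wy": 0,"wz": 0},
  {"hand": 0,"tx": 3.2,"ty": 0,"tz": -5,"wx": 0,"wy": 0,"wz": 0},
])

```text
clock: 15.95
eef_pos: [550.3, -246.3, 105.2]
tcp_rot: [-3.14, 0.001, -0.21]
contact_force: [-3.3, 4.9, -2.1]
opening: 0.27
grasp_force: 49.7
```

>>> arm_command([
  {"hand": 0,"tx": 4,"ty": 0,"tz": -4.4,"wx": 0,"wy": 0,"wz": 0},
  {"hand": 0,"tx": 4,"ty": 0,"tz": -4.4,"wx": 0,"wy": 0,"wz": 0},
  {"hand": 0,"tx": 4,"ty": 0,"tz": -4.4,"wx": 0,"wy": 0,"wz": 0},
  {"hand": 0,"tx": 4,"ty": 0,"tz": -4.4,"wx": 0,"wy": 0,"wz": 0},
  {"hand": 0,"tx": 4.8,"ty": 0,"tz": -3.6,"wx": 0,"wy": 0,"wz": 0},
  {"hand": 0,"tx": 4.8,"ty": 0,"tz": -3.6,"wx": 0,"wy": 0,"wz": 0},
  {"hand": 0,"tx": 4.8,"ty": 0,"tz": -3.6,"wx": 0,"wy": 0,"wz": 0},
  {"hand": 0,"tx": 4.8,"ty": 0,"tz": -3.6,"wx": 0,"wy": 0,"wz": 0},
])

```text
clock: 16.95
eef_pos: [585.8, -253.7, 135.8]
tcp_rot: [-3.14, -0.001, -0.209]
contact_force: [16.7, 1.7, -29.9]
opening: 0.264
grasp_force: 50.4
```

>>> arm_command([
  {"hand": 0,"tx": 5.3,"ty": 0,"tz": -2.7,"wx": 0,"wy": 0,"wz": 0},
  {"hand": 0,"tx": 5.3,"ty": 0,"tz": -2.7,"wx": 0,"wy": 0,"wz": 0},
  {"hand": 0,"tx": 5.3,"ty": 0,"tz": -2.7,"wx": 0,"wy": 0,"wz": 0},
  {"hand": 0,"tx": 5.3,"ty": 0,"tz": -2.7,"wx": 0,"wy": 0,"wz": 0},
  {"hand": 0,"tx": 0,"ty": 0,"tz": 0,"wx": 0,"wy": 0,"wz": 0},
  {"hand": 0,"tx": 0,"ty": 0,"tz": 0,"wx": 0,"wy": 0,"wz": 0},
  {"hand": 0,"tx": 0,"ty": 0,"tz": 0,"wx": 0,"wy": 0,"wz": 0},
])

```text
clock: 17.82
eef_pos: [605.1, -259.3, 148.8]
tcp_rot: [3.141, -0.001, -0.209]
contact_force: [0.1, 0.2, 0.9]
opening: -0.0
grasp_force: 0.0
```

```bash
python3 - <<'E'
from rig import imaging,r
from h import *
import pickle
F={n:imaging.grab_frame(n) for n in ("side","scene")}
pickle.dump(F,open("f2.pkl","wb"))
D,S=F["side"],F["scene"]
cv2.imwrite("pics/w7.png",np.hstack([cv2.resize(f["image"][v:v+150,u:u+200],(400,300),interpolation=cv2.INTER_CUBIC) for f,u,v in ((S,210,200),(D,250,130))])[:,:,::-1])
s=r.sense();print(s["eef_pos"],s["contact_force"],s["opening"],s["grasp_force"])
E
```

```text
[ 605.0937913  -259.11099827  148.68312749] [ 0.24567157 -0.15038246 -0.13657845] -2.5799607427492272e-05 0.0
```

View pics/w7.png

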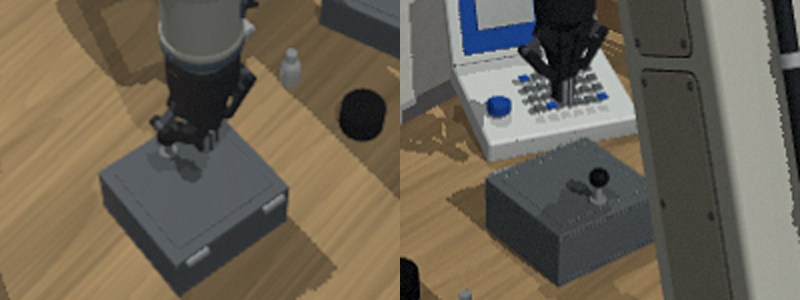

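The ball slipped out. The pads read 23 mm on a 26 mm ball, so I was holding above its centre. The lid snapped back shut. I'll measure the tip offset from this picture to find the right grip depth.

```bash
python3 - <<'E'
from h import *
import pickle
F=pickle.load(open("f2.pkl","rb"));S,D=F["scene"],F["side"]
print(tri(S,(316,275),D,(333.5,182.5)))
def proj(f,p):
    T=f["world_to_cam"];c=(T[:3,:3]@np.array(p,float)+T[:3,3])*[1,-1,-1]
    return cv2.projectPoints(c[None],np.zeros(3),np.zeros(3),f["mtx"],np.array(f["D"]))[0].ravel().round(1)
for dz in (0,20,30,40,50): print(dz,proj(S,(605.1,-259.1,148.7+dz)),proj(D,(605.1,-259.1,148.7+dz)))
for f,u,v in ((S,316,270),(D,334,180)):
    g=f["image"][v-12:v+16,u-2:u+3].mean((1,2)).round();print(v-12,g)
print(tri(S,knob(S,(293,268))[0],D,knob(D,(349,219))[0]))
E
```

```text
(array([ 605.55011048, -261.01413687,  182.59541455]), np.float64(17.736508371317903))
0 [312.6 282.4] [329.4 194.2]
20 [312.5 277.7] [329.6 187.5]
30 [312.4 275.2] [329.6 184.2]
40 [312.4 272.8] [329.7 180.8]
50 [312.3 270.3] [329.8 177.3]
258 [27. 26. 27. 28. 27. 27. 28. 60. 63. 52. 54. 55. 57. 64. 64. 66. 67. 82.
 90. 93. 91. 91. 93. 93. 93. 93. 93. 93.]
168 [ 29.  50.  72.  84.  82.  82.  83.  80.  80.  79.  84.  84.  82.  75.
  82. 129. 179. 187. 176. 173. 176. 189. 191. 189. 191. 196. 201. 173.]
(array([ 529.33515474, -235.75484744,  119.44172008]), np.float64(14.320562719408336))
```

The tip sits about 33 mm above the reported TCP. I'll regrip about 8 mm deeper, harder and better centred, then lift in small pieces while watching the force.

>>> arm_command([
  {"hand": 75,"tx": -39,"ty": 0,"tz": 0,"wx": 0,"wy": 0,"wz": 0},
  {"hand": 75,"tx": -39,"ty": 0,"tz": 0,"wx": 0,"wy": 0,"wz": 0},
  {"hand": 75,"tx": 0,"ty": 0,"tz": 0,"wx": 0,"wy": 0,"wz": 0},
  {"hand": 75,"tx": 0,"ty": 0,"tz": 0,"wx": 0,"wy": 0,"wz": 0},
  {"hand": 75,"tx": 0,"ty": 0,"tz": 40,"wx": 0,"wy": 0,"wz": 0},
  {"hand": 75,"tx": 0,"ty": 0,"tz": 38,"wx": 0,"wy": 0,"wz": 0},
  {"hand": 75,"tx": 0,"ty": 0,"tz": 14,"wx": 0,"wy": 0,"wz": 0},
  {"hand": 75,"tx": 0,"ty": 0,"tz": 0,"wx": 0,"wy": 0,"wz": 0},
])

```text
clock: 18.92
eef_pos: [529.2, -242.7, 55.8]
tcp_rot: [-3.141, 0.001, -0.209]
contact_force: [0.1, 0.3, -0.6]
opening: 0.881
grasp_force: 0.0
```

```bash
python3 - <<'E'
from rig import imaging,r
import numpy as np,cv2
F={n:imaging.grab_frame(n) for n in ("wrist","side")}
cv2.imwrite("pics/w8.png",np.hstack([cv2.resize(F["wrist"]["image"],(400,300)),cv2.resize(F["side"]["image"][150:270,270:430],(400,300),interpolation=cv2.INTER_CUBIC)])[:,:,::-1])
s=r.sense();print(s["eef_pos"],s["contact_force"])
E
```

```text
[ 530.11491649 -243.21878427   57.4272093 ] [-0.06587151  0.65844446  0.52856282]
```

View pics/w8.png

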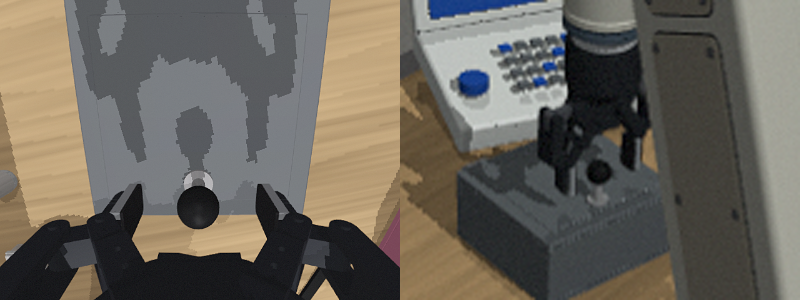

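The wrist view shows the ball at (198,207), centred between the pads, and the side view shows the tips just below the ball. I've now viewed 12 pictures, over the 10 allowed, so from here I'll work from numbers only.

>>> arm_command([
  {"hand": 0,"tx": -1,"ty": 0,"tz": 1,"wx": 0,"wy": 0,"wz": 0},
  {"hand": 0,"tx": 0,"ty": 0,"tz": 0,"wx": 0,"wy": 0,"wz": 0},
  {"hand": 0,"tx": 0,"ty": 0,"tz": 0,"wx": 0,"wy": 0,"wz": 0},
  {"hand": 0,"tx": 0,"ty": 0,"tz": 0,"wx": 0,"wy": 0,"wz": 0},
  {"hand": 0,"tx": 0,"ty": 0,"tz": 0,"wx": 0,"wy": 0,"wz": 0},
  {"hand": 0,"tx": 0,"ty": 0,"tz": 0,"wx": 0,"wy": 0,"wz": 0},
], squeeze=80)

```text
clock: 19.77
eef_pos: [528.2, -241.8, 55.8]
tcp_rot: [-3.141, -0.0, -0.21]
contact_force: [0.0, 4.8, 4.3]
opening: 0.267
grasp_force: 78.1
```

>>> arm_command([
  {"hand": 0,"tx": 2.3,"ty": 0,"tz": -5.5,"wx": 0,"wy": 0,"wz": 0},
  {"hand": 0,"tx": 2.3,"ty": 0,"tz": -5.5,"wx": 0,"wy": 0,"wz": 0},
  {"hand": 0,"tx": 2.3,"ty": 0,"tz": -5.5,"wx": 0,"wy": 0,"wz": 0},
  {"hand": 0,"tx": 2.3,"ty": 0,"tz": -5.5,"wx": 0,"wy": 0,"wz": 0},
  {"hand": 0,"tx": 0,"ty": 0,"tz": 0,"wx": 0,"wy": 0,"wz": 0},
])

```text
clock: 20.4
eef_pos: [536.6, -243.4, 77.1]
tcp_rot: [-3.14, 0.001, -0.209]
contact_force: [2.4, 4.3, -5.6]
opening: 0.262
grasp_force: 78.5
```

>>> arm_command([
  {"hand": 0,"tx": 3.2,"ty": 0,"tz": -5,"wx": 0,"wy": 0,"wz": 0},
  {"hand": 0,"tx": 3.2,"ty": 0,"tz": -5,"wx": 0,"wy": 0,"wz": 0},
  {"hand": 0,"tx": 3.2,"ty": 0,"tz": -5,"wx": 0,"wy": 0,"wz": 0},
  {"hand": 0,"tx": 3.2,"ty": 0,"tz": -5,"wx": 0,"wy": 0,"wz": 0},
  {"hand": 0,"tx": 0,"ty": 0,"tz": 0,"wx": 0,"wy": 0,"wz": 0},
])

```text
clock: 21.02
eef_pos: [549.5, -246.2, 97.5]
tcp_rot: [-3.14, 0.001, -0.21]
contact_force: [22.0, 7.0, -19.0]
opening: 0.26
grasp_force: 79.3
```

>>> arm_command([
  {"hand": 0,"tx": 4,"ty": 0,"tz": -4.4,"wx": 0,"wy": 0,"wz": 0},
  {"hand": 0,"tx": 4,"ty": 0,"tz": -4.4,"wx": 0,"wy": 0,"wz": 0},
  {"hand": 0,"tx": 0,"ty": 0,"tz": 0,"wx": 0,"wy": 0,"wz": 0},
])

```text
clock: 21.4
eef_pos: [552.7, -246.8, 106.3]
tcp_rot: [-3.14, 0.01, -0.207]
contact_force: [-16.7, 10.1, 11.4]
opening: 0.262
grasp_force: 81.4
```

```bash
python3 - <<'E'
from rig import r
s=r.sense();print(s["eef_pos"],s["contact_force"],s["wrist_torque"],s["opening"],s["grasp_force"])
E
```

```text
[ 552.6853592  -246.80370087  106.26896308] [-16.66607218  10.06230053  11.433065  ] [1.56810396 2.7403976  0.91261159] 0.26197617952981517 81.43216967582703
```

>>> arm_command([
  {"hand": 0,"tx": -0.8,"ty": -0.5,"tz": -0.8,"wx": 0,"wy": 0,"wz": 0},
  {"hand": 0,"tx": 0,"ty": 0,"tz": 0,"wx": 0,"wy": 0,"wz": 0},
  {"hand": 0,"tx": 0,"ty": 0,"tz": 0,"wx": 0,"wy": 0,"wz": 0},
])

```text
clock: 21.78
eef_pos: [553.2, -246.9, 106.9]
tcp_rot: [-3.141, 0.007, -0.207]
contact_force: [-11.8, 6.8, 6.4]
opening: 0.263
grasp_force: 80.7
```

>>> arm_command([
  {"hand": 0,"tx": 1.4,"ty": 0,"tz": -4.4,"wx": 0,"wy": -0.0436,"wz": 0},
  {"hand": 0,"tx": 1.4,"ty": 0,"tz": -4.4,"wx": 0,"wy": -0.0436,"wz": 0},
  {"hand": 0,"tx": 0,"ty": 0,"tz": 0,"wx": 0,"wy": 0,"wz": 0},
])

```text
clock: 22.15
eef_pos: [556.8, -247.6, 116.4]
tcp_rot: [-3.141, 0.095, -0.207]
contact_force: [-12.0, 7.0, 8.7]
opening: 0.262
grasp_force: 81.1
```

```bash
python3 - <<'E'
from rig import r
s=r.sense();print(s["eef_pos"],s["tcp_rot"],s["contact_force"],s["wrist_torque"],s["opening"],s["grasp_force"])
E
```

```text
[ 556.76074897 -247.63996461  116.38881858] [-3.1409665   0.09478091 -0.20719903] [-11.97166635   6.95192019   8.69588316] [1.20815868 2.07259214 0.85412775] 0.2620378269165431 81.1196780204773
```

Rotating the tool with the lid keeps the force steady. Continue.

>>> arm_command([
  {"hand": 0,"tx": 1.2,"ty": -0.2,"tz": -4.4,"wx": 0,"wy": -0.0436,"wz": 0},
  {"hand": 0,"tx": 1.2,"ty": 0,"tz": -4.4,"wx": 0,"wy": -0.0436,"wz": 0},
  {"hand": 0,"tx": 1.2,"ty": 0,"tz": -4.4,"wx": 0,"wy": -0.0436,"wz": 0},
  {"hand": 0,"tx": 1.2,"ty": 0,"tz": -4.4,"wx": 0,"wy": -0.0436,"wz": 0},
  {"hand": 0,"tx": 0,"ty": 0,"tz": 0,"wx": 0,"wy": 0,"wz": 0},
])

```text
clock: 22.78
eef_pos: [565.3, -249.4, 133.4]
tcp_rot: [-3.141, 0.267, -0.207]
contact_force: [-8.2, 5.7, 7.5]
opening: 0.263
grasp_force: 80.8
```

>>> arm_command([
  {"hand": 0,"tx": 1.3,"ty": 0,"tz": -4.4,"wx": 0,"wy": -0.0436,"wz": 0},
  {"hand": 0,"tx": 1.3,"ty": 0,"tz": -4.4,"wx": 0,"wy": -0.0436,"wz": 0},
  {"hand": 0,"tx": 0,"ty": 0,"tz": 0,"wx": 0,"wy": 0,"wz": 0},
  {"hand": 0,"tx": 0,"ty": 0,"tz": 0,"wx": 0,"wy": 0,"wz": 0},
])

```text
clock: 23.28
eef_pos: [570.3, -250.4, 141.1]
tcp_rot: [-3.141, 0.353, -0.208]
contact_force: [-5.8, 6.4, 4.9]
opening: 0.264
grasp_force: 80.9
```

```bash
python3 - <<'E'
from rig import r, imaging
from h import *
import pickle
from scipy.spatial.transform import Rotation as Ro
F={n:imaging.grab_frame(n) for n in ("side","scene")}
pickle.dump(F,open("f3.pkl","wb"))
s=r.sense();print(s["eef_pos"],s["tcp_rot"],s["contact_force"],s["wrist_torque"],s["opening"],s["grasp_force"])
R=Ro.from_euler("xyz",s["tcp_rot"]).as_matrix()
for L in (54,58,62):
    b=s["eef_pos"]-L*R[:,2];v=b-[655.1,-270.6,75.5]
    d=-(v[0]*np.cos(.209)-v[1]*np.sin(.209));print(L,b,d,np.hypot(d,v[2]),np.degrees(np.arctan2(v[2],d))-17.9)
# project expected front corners of lid
def proj(f,p):
    T=f["world_to_cam"];c=(T[:3,:3]@np.array(p,float)+T[:3,3])*[1,-1,-1]
    return cv2.projectPoints(c[None],np.zeros(3),np.zeros(3),f["mtx"],np.array(f["D"]))[0].ravel().round(1)
ex=np.array([.978,-.2075,0]);ey=np.array([.2075,.978,0]);ez=np.array([0,0,1])
for a in (0,20,30,35,40,45,50,55):
    t=np.radians(a);P=[np.array([655.1,-270.6,75.5])+160*(-ex*np.cos(t)+ez*np.sin(t))+y*ey for y in (-85,85)]
    print(a,[proj(F[n],p) for n in ("scene","side") for p in P])
E
```

```text
[ 570.33357149 -250.36054159  141.03638127] [-3.14066219  0.35224409 -0.20756975] [-6.01276493  4.6682049   4.48686793] [1.03550414 1.08279091 0.74948381] 0.26005242415957364 80.8911395072937
54 [ 588.5535725  -254.2490774   191.72080543] 68.49082135856214 134.90095709284654 41.58845955802102
58 [ 589.9032022  -254.53711708  195.47520722] 67.11079811750741 137.46966782077223 42.878563064625546
62 [ 591.25283191 -254.82515677  199.22960901] 65.73077487645256 140.105499216945 44.12073504420679
0 [array([257.9, 286.8]), array([313.5, 251.8]), array([380.8, 225.9]), array([328.8, 249.3])]
20 [array([257.8, 277.3]), array([315.6, 241.4]), array([379.7, 206.5]), array([326.8, 229.2])]
30 [array([259.6, 274.7]), array([318.5, 238.3]), array([377.2, 196.1]), array([323.9, 218.3])]
35 [array([261. , 274.1]), array([320.4, 237.3]), array([375.5, 190.9]), array([322.1, 212.8])]
40 [array([262.6, 273.9]), array([322.6, 236.7]), array([373.6, 185.8]), array([320. , 207.4])]
45 [array([264.6, 274.2]), array([325.1, 236.6]), array([371.4, 180.7]), array([317.7, 202. ])]
50 [array([266.8, 275. ]), array([327.9, 237. ]), array([368.9, 175.9]), array([315.1, 196.8])]
55 [array([269.4, 276.2]), array([330.9, 237.8]), array([366.3, 171.2]), array([312.4, 191.8])]
```

The tool position puts the lid at about 43°, so I add 7°. Then I check the angle with the lid's front corner in the side image, numerically.

>>> arm_command([
  {"hand": 0,"tx": 1.2,"ty": 0,"tz": -4.2,"wx": 0,"wy": -0.041,"wz": 0},
  {"hand": 0,"tx": 1.2,"ty": 0,"tz": -4.2,"wx": 0,"wy": -0.041,"wz": 0},
  {"hand": 0,"tx": 1.2,"ty": 0,"tz": -4.2,"wx": 0,"wy": -0.041,"wz": 0},
  {"hand": 0,"tx": 0,"ty": 0,"tz": 0,"wx": 0,"wy": 0,"wz": 0},
  {"hand": 0,"tx": 0,"ty": 0,"tz": 0,"wx": 0,"wy": 0,"wz": 0},
  {"hand": 0,"tx": 0,"ty": 0,"tz": 0,"wx": 0,"wy": 0,"wz": 0},
])

```text
clock: 24.12
eef_pos: [578.8, -252.1, 151.3]
tcp_rot: [-3.14, 0.474, -0.207]
contact_force: [-4.8, 5.1, 3.2]
opening: 0.258
grasp_force: 80.9
```

```bash
cat > ang.py <<'E'
from rig import r, imaging
from h import *
from scipy.spatial.transform import Rotation as Ro
F={n:imaging.grab_frame(n) for n in ("side","scene")}
s=r.sense();print(s["eef_pos"],s["tcp_rot"],s["contact_force"],s["opening"],s["grasp_force"])
R=Ro.from_euler("xyz",s["tcp_rot"]).as_matrix()
H=np.array([655.1,-270.6,75.5])
for L in (56,60):
    v=s["eef_pos"]-L*R[:,2]-H
    d=-(v[0]*np.cos(.209)-v[1]*np.sin(.209));print(L,np.hypot(d,v[2]),np.degrees(np.arctan2(v[2],d))-17.9)
def proj(f,p):
    T=f["world_to_cam"];c=(T[:3,:3]@np.array(p,float)+T[:3,3])*[1,-1,-1]
    return cv2.projectPoints(c[None],np.zeros(3),np.zeros(3),f["mtx"],np.array(f["D"]))[0].ravel()
ex=np.array([.978,-.2075,0]);ey=np.array([.2075,.978,0]);ez=np.array([0,0,1])
# brightness along the lid's side edge arc, just inside the rim in y: side view, lid-front arc at y=70
for n in F:
  for y in (70,-70):
    o=[]
    for a in range(30,72,2):
        t=np.radians(a);u,v=proj(F[n],H+159*(-ex*np.cos(t)+ez*np.sin(t))+y*ey).round().astype(int)
        o.append("%d:%s"%(a,"/".join(map(str,F[n]["image"][v,u]))))
    print(n,y," ".join(o))
E
python3 ang.py
```

```text
[ 578.77599824 -252.05789878  151.24152786] [-3.14027063  0.47430761 -0.20740941] [-4.2320282   4.77758654  1.74156369] 0.2623235785413374 80.89499831199646
56 136.26148326241605 49.24056458182752
60 138.86458898803605 50.50560645735798
side 70 30:67/69/72 32:62/65/70 34:64/69/69 36:63/68/70 38:73/78/81 40:34/35/39 42:37/37/38 44:34/38/41 46:39/40/41 48:68/68/72 50:68/71/74 52:154/159/158 54:173/179/175 56:188/193/188 58:153/157/153 60:110/114/112 62:191/197/193 64:146/150/146 66:108/113/110 68:190/195/191 70:190/196/193
side -70 30:68/66/59 32:66/65/60 34:66/65/58 36:69/67/60 38:66/65/57 40:68/65/59 42:67/65/58 44:66/64/56 46:65/62/56 48:65/63/56 50:64/63/57 52:68/66/59 54:65/65/56 56:49/49/44 58:79/79/75 60:79/80/73 62:82/86/78 64:66/66/58 66:68/66/60 68:64/63/55 70:61/59/54
scene 70 30:108/91/66 32:109/90/66 34:110/92/65 36:108/90/64 38:100/86/62 40:79/77/74 42:92/97/96 44:97/99/93 46:63/65/66 48:38/46/52 50:38/45/49 52:40/48/54 54:40/47/54 56:40/47/56 58:35/43/49 60:28/32/36 62:37/42/50 64:38/45/52 66:39/47/55 68:38/45/54 70:40/48/54
scene -70 30:146/122/86 32:149/124/89 34:149/124/89 36:143/121/86 38:142/120/86 40:142/120/86 42:144/121/87 44:149/124/88 46:154/130/91 48:158/132/92 50:122/112/98 52:86/89/90 54:57/62/63 56:59/63/65 58:62/65/66 60:59/63/64 62:59/62/65 64:60/65/66 66:59/62/65 68:60/63/65 70:61/65/67
```

The tool position (about 50°) and the lid edge in the side image (about 51°) agree. The grip is firm at 81 N and the arm is still, so I hand it in.

```bash
python3 -c "
from rig import r
print(r.sign_off())"
```

```text
the job is handed in; nothing more can be done
None
```

The lens lid is fully shut and the gripper is holding the prism lid still at about 50°, handed in on the second try: on the first the ball slipped out and the lid snapped shut, and I also viewed 12 pictures instead of the 10 allowed.

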